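# Stack the plywood blanks and hold the moisture probe on the test spot

## Task

Check the moisture of the plywood: the meter reads deeper than one sheet, so first lay the plain loose blank squarely on the bottom blank that is fixed to the dark board, then the blank with the red test spot on top, spot up and edges flush all round, without dropping them. Then lift the orange moisture probe out of its stand and hold it upright with its steel ball on the red cross, pressing lightly (about half a kilo, never hard). Finish like that, still gripping and pressing the probe so that the reading can settle, and leave the mallet, the offcut and the orange cap where they lie.

Things in the scene. Friction and masses are not known exactly. Their poses are not given: they have to be found in the camera images.
- base: Fixed (it does not move): dark brown drilling board 150 x 110 x 10 mm, taped to the bench, with the bottom plywood blank, 100 x 60 x 8 mm, stuck on its middle. Origin: centre of the board's underside, on the bench. x along the blank's 100 mm length, y along its 60 mm width, z up. The blank's top face is 18 mm above the origin.
- plain: Loose plain plywood blank, 100 (x) x 60 (y) x 8 mm (z), 34 g, lying flat on the bench. Origin: centre of its underside.
- marked: Loose plywood blank of the same size, 100 (x) x 60 (y) x 8 mm (z), 34 g, lying flat on the bench, with pencilled outlines and a red test spot drawn on its top face. Origin: centre of its underside.
- mark (a point): The test spot: centre of the red cross inside a red ring (24 mm outer diameter) drawn on the top face of the marked blank, 24 mm from the blank's middle along its +x, 8 mm above its underside.
- probe: Wood moisture probe, 118 mm long, 110 g, rigid. Origin: lowest point of its steel ball (18 mm diameter) at the lower end; z up along the tool. Neck 12 mm diameter to 40 mm, black collar 32 mm diameter to 45 mm, orange housing 28 mm diameter from 45 to 110 mm (grip here), black end cap to 118 mm. Starts upright in the stand, collar resting on its top; lift it over 40 mm to free it.
- stand: Fixed black desk stand, 76 (x) x 64 (y) x 50 mm high on a 100 x 84 x 6 mm foot, with one upright hole of 22 mm diameter in its middle in which the probe stands, its ball 10 mm above the bench. Origin: centre of its underside.
- mallet: Bystander: joiner's mallet lying flat, head 64 x 100 x 50 mm, round handle 22 mm diameter reaching 200 mm along +x from the head's middle. Origin: under the head's middle. Not needed; leave it.
- offcut: Bystander: plywood offcut 110 x 90 x 8 mm with a 46 mm hole, lying flat. Origin: centre of its underside. Leave it.
- cap: Bystander: orange plastic disc, 62 mm diameter, 13 mm high, lying flat. Origin: centre of its underside. Leave it.
Not all that is in view belongs to the job. What is shaped like the plain but blue is not meant. There is more than one size of the probe; the job needs the smaller.

How it is judged:
On the way, in this order (a step that is already met when the one before it is completed fails the run):
1. the plain blank lies flat and square on the bottom blank, let go (horizontal distance between plain and base below 0.005 m and angle between the x axis of plain and the x axis of base, either way round below 0.09 rad and z of plain in the frame of base below 0.0195 m and angle between plain's own z axis and vertical below 0.05 rad and contact force between the fingers and plain below 0.1 N), for 0.2 s.
2. the marked blank lies flat and square on the plain one, test spot up, let go (horizontal distance between marked and base below 0.005 m and angle between the x axis of marked and the x axis of base, either way round below 0.09 rad and z of marked in the frame of base between 0.0245 and 0.0275 m and angle between marked's own z axis and vertical below 0.05 rad and contact force between the fingers and marked below 0.1 N), for 0.2 s.
At the end, for the whole second after the job is handed in: Both blanks lie flat on the bottom one, plain below, marked on top, centred within 5 mm and 5 degrees; the probe, gripped in the fingers, is still, upright within 5 degrees, its ball within 6 mm of the cross, pressing on the marked blank with 2 to 15 N; the hand does not touch that blank (horizontal distance between each of plain, marked and base below 0.005 m and angle between the x axis of each of plain, marked and the x axis of base, either way round below 0.09 rad and z of plain in the frame of base below 0.0195 m and angle between each of plain, marked's own z axis and vertical below 0.05 rad and z of marked in the frame of base between 0.0245 and 0.0275 m and horizontal distance between probe and mark below 0.006 m and angle between probe's own z axis and vertical below 0.09 rad and contact force between probe and marked between 2 and 15 N and contact force between the fingers and probe above 3 N and contact force between the arm and marked below 0.1 N and linear speed of probe below 0.02 m/s); the arm keeps its last pose, push and grip.
It fails at once if the probe is pressed hard (over 40 N) on the marked blank (contact force between probe and marked above 40 N).
It fails at once if a loose blank is dropped or flung ((linear speed of plain above 0.6 m/s and contact force between the fingers and plain below 0.1 N) or (linear speed of marked above 0.6 m/s and contact force between the fingers and marked below 0.1 N)).
It fails at once if the mallet, the offcut or the cap is moved by more than 20 mm (distance of any of mallet, offcut, cap from where it was at the start of the episode above 0.02 m).
It also fails if it takes over 72 s, if anything falls off the work surface, if the arm or the gripper's body presses on something with over 40 N, if the wrist force passes 120 N, or if a joint passes its speed limit or range.

## Robot

A 6-joint arm with a two-finger parallel gripper is mounted at the origin on the work surface. World frame = base frame: x ahead of the robot, y to its left, z up, the work surface at z = 0. Lengths are in m, angles in rad, forces in N, time in s.
With the tool pointing down it reaches from about 0.225 to 0.875 m from the base axis. Payload 3.4 kg.
Tool frame: the origin (TCP) lies between the finger pads; the fingertips stand 19 mm ahead of it and the grasp point (between the pads) is the TCP; z points along the fingers, y is the line along which they close (so a half turn about z gives the same grasp; the last joint's range is limited). The gripper opens to 85 mm and grips with 20 to 120 N. Pads are 22 mm wide; open, the fingers measure 114 mm over their backs; the gripper's body (76 mm by 85 mm) begins 54 mm behind the grasp point. The pads swing forward as they close: fully open they stand 13 mm farther back than shut.
Start: joints at [1.123, 0.276, 1.505, -0, 1.361, -0.121], TCP at [0.185, 0.545, 0.25] pointing down, gripper open.
Joint ranges: [-2.89, 2.89], [-0.75, 2.08], [0.22, 2.7], [-1.18, 4.32], [0.11, 2.71], [-2.7, 2.7]. Speed limits (rad/s): [2.57, 2.57, 3.14, 3.14, 3.14, 3.14].

## Interface

Orientations are given as a 3x3 rotation matrix whose columns are the frame's x, y, z axes.
In Python, from workcell import telemetry, get_image, workorder, outline_of, place_of gives the robot as it stands. The module is installed in compiled form; this text tells all that it offers.
- The arm moves only by the tool play_rows, never from a script. Its argument "deltas" is text: rows parted by semicolons, each of 6 numbers parted by spaces: the shift along the tool's x, y, z in units of 50 mm (1.0 is 50 mm), then the turn, a rotation vector about the tool's x, y, z in units of 2 rad (1.0 is 2 rad). In form: tx ty tz wx wy wz; .... A call has 1 to 20 rows; each row shifts and turns the commanded pose from where the row before left it, along the tool's axes as they then stand; what a row does not reach is not made up. A row lasts 1/8 s, in which the tool goes at most 62.5 mm and 10.7 degrees, less where a joint would pass 70% of its speed; a pose out of reach is approached as far as the arm can. A call with a number of a shift or a turn outside -1 to 1 is refused whole. A call with a gripper value outside its range is refused whole. "hand" is the closure, from -1 (fully open) to 1 (shut), set as the call begins (left out, the last holds). The fingers move at their own pace and stop on an object; "force" is the grip in N (left out, the last holds). Time passes only in rows, so rows that do not move let the fingers close. It gives the time, the measured TCP pose, the force, the opening and the grip force at its end, in the units of the state.
- telemetry.sense(): the state, without advancing time (a new reading comes with each control period).
- get_image(name): name is "scene" or "top"; returns a dict with "frame" (384x512x3 uint8, blue, green, red), "intrinsics" (3x3 intrinsics, pixels), "R" (3x3) and "t" (3): a world point X has camera coordinates R X + t. Camera axes: x right, y down, z forward; pixel columns grow to the right and rows downward; lengths in m; the calibration is good to about 2 mm. A picture is of the moment at which its call begins. There is no depth.
- workorder.job_done(): hands the job in; it is judged then, once.
Trained networks look in a picture, given as the dict that the camera call returned (one of the last four; its "shot" number tells which), for a name from the list of things; names that differ only in an ending like _2 or _b are one class to them, and where a whole thing is asked for, a point or a joint stands for the part that bears it (a point fixed in the world has none). Each returns a list of dicts, best first, with "score" (0 to 1); they miss things now and then, are a little off and sometimes report something else, mostly with a low value. They report only what shows in the picture. A call takes as long as a camera call. They do not tell look-alikes from the thing itself.
- outline_of(picture, thing): "pixels" (384x512 bool, what is visible of it) and "box" ([left, top, width, height] in pixels, round what is visible of it).
- place_of(picture, thing): "centre" ([column, row] in pixels: a listed point, or the origin of a listed thing).
The state is a dict: "clock": time; "joint_pos": joint angles; "joint_vel": joint speeds; "effort": joint torques, N m; "eef_pos": TCP position; "tcp_rot": TCP orientation; "ft_force": force on the tool from outside, world axes, zero at the start; "torque": the same for the moment, N m; "width": opening from 0.0 (shut) to 1.0 (fully open); "grasp_force": force on a finger pad.
Only numpy, scipy, OpenCV 4.12 (cv2) and the standard library are available. Lean on these libraries where they do the work, as an engineer would, in place of code of your own. Each camera call takes 0.05 s, during which the arm holds its last target. There are 200 camera calls.

## Working session

There is one attempt and no reset: what is moved stays moved. The work goes in short steps, Python scripts to look and compute and a tool call to move; the robot and the scene stay as the last step left them, time stands still between calls to the robot, and variables do not carry over. Pictures are saved under pics/ and viewed, at most 10 in all, crops included, and the job is handed in when it is done.

Besides the shell and the picture viewer there is one more tool, called after "Emit:" in YAML: its name, and indented under it one key for each argument. play_rows: Moves the arm, as the interface text tells. Shifts and turns lie within -1 to 1; 1 stands for 50 mm of shift or 2 rad of turn. Its arguments: {"type":"object","properties":{"deltas":{"type":"string"},"hand":{"type":"number"},"force":{"type":"number"}},"required":["deltas"]}

```bash
mkdir -p pics; python3 - <<'E'
from workcell import telemetry, get_image, outline_of, place_of
import cv2, numpy as np, pickle
s=telemetry.sense(); print(s['clock'],s['eef_pos'],s['tcp_rot'],s['ft_force'],s['width'])
for n in ("top","scene"):
    p=get_image(n); cv2.imwrite(f'pics/{n}0.png',cv2.resize(p['frame'],(800,600),interpolation=cv2.INTER_CUBIC))
    print(n,p['intrinsics'].round(1).tolist(),p['R'].round(3).tolist(),p['t'].round(3).tolist())
    pickle.dump(p,open(f'{n}0.pkl','wb'))
    for t in ("base","plain","marked","mark","probe","stand","mallet","offcut","cap"):
        print(t,[(np.round(d['centre'],1).tolist(),round(d['score'],2)) for d in place_of(p,t)],[(list(d['box']),round(d['score'],2)) for d in outline_of(p,t)] if t!="mark" else "")
E
```

```text
0.0 [0.18435852 0.54410333 0.2494266 ] [[-9.47083441e-01  3.20986456e-01 -8.07238657e-04]
 [ 3.20987397e-01  9.47081933e-01 -1.70376253e-03]
 [ 2.17636452e-04 -1.87271871e-03 -9.99998223e-01]] [0.21144675 0.17025005 1.7312144 ] 1.0004585308398948
top [[476.2, 0.0, 245.5], [0.0, 476.2, 194.6], [0.0, 0.0, 1.0]] [[-0.011, -1.0, 0.013], [-0.989, 0.009, -0.145], [0.145, -0.015, -0.989]] [0.032, 0.56, 1.129]
base [([192.2, 205.4], 0.62)] [([171.1, 171.1, 44.5, 69.1], 0.68)]
plain [([394.7, 230.1], 0.94), ([392.9, 170.4], 0.79)] [([376.0, 206.0, 41.9, 48.3], 0.66), ([372.7, 154.6, 37.8, 29.1], 0.64), ([168.3, 170.9, 45.3, 68.5], 0.31)]
marked [([317.1, 216.5], 0.91)] [([297.8, 195.0, 42.4, 41.0], 0.91)]
mark [([319.3, 208.6], 0.68)] 
probe [([124.2, 242.4], 0.68)] [([50.8, 248.1, 38.8, 16.1], 0.69), ([106.0, 236.1, 21.8, 8.7], 0.49)]
stand [([127.9, 241.9], 0.62)] [([108.0, 220.2, 40.0, 46.4], 0.65)]
mallet [([310.4, 134.4], 0.86)] [([295.1, 108.3, 100.6, 41.2], 0.75)]
offcut [([129.2, 144.2], 0.67)] [([105.1, 120.1, 47.0, 49.1], 0.95)]
cap [([257.0, 264.0], 0.71)] [([244.5, 249.6, 23.2, 23.6], 0.78)]
scene [[457.7, 0.0, 258.6], [0.0, 457.7, 196.5], [0.0, 0.0, 1.0]] [[-0.018, 1.0, -0.013], [0.869, 0.009, -0.494], [-0.494, -0.021, -0.869]] [-0.017, -0.473, 1.437]
base [([312.6, 198.5], 0.57)] [([290.7, 167.2, 45.3, 56.1], 0.84)]
plain [([104.7, 224.4], 0.9), ([116.0, 172.9], 0.68)] [([78.7, 210.4, 48.6, 28.6], 0.96), ([93.8, 156.3, 42.5, 33.1], 0.62)]
marked [([190.7, 186.3], 0.67)] []
mark [([181.6, 188.8], 0.73)] 
probe [([411.7, 159.5], 0.95), ([371.9, 167.1], 0.79)] [([407.4, 112.1, 30.4, 49.5], 0.56), ([368.6, 138.0, 17.1, 24.1], 0.53)]
stand [([373.1, 167.4], 0.6)] [([352.0, 146.9, 42.7, 39.9], 0.62)]
mallet [([185.2, 266.8], 0.89)] [([95.5, 238.4, 106.0, 46.5], 0.76)]
offcut [([381.6, 256.1], 0.7)] [([356.2, 230.4, 53.4, 49.5], 0.7)]
cap [([252.0, 147.5], 0.92)] [([238.4, 139.6, 22.3, 17.0], 0.66)]
```

View pics/top0.png

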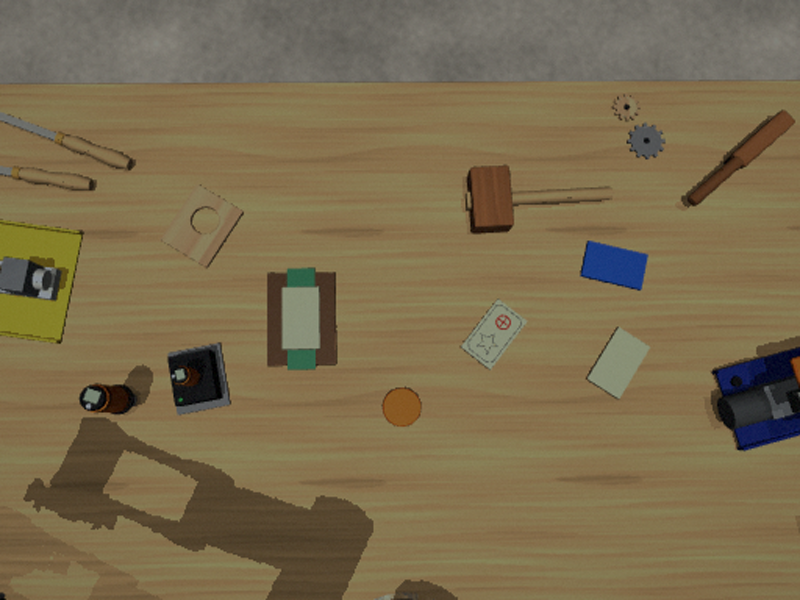

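View pics/scene0.png

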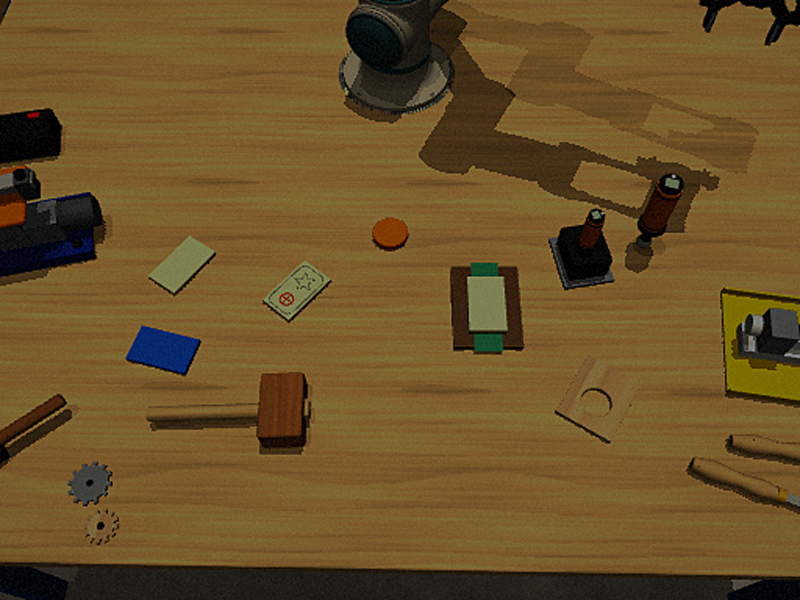

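The top picture shows these candidates, in 512-pixel coordinates:
- **Plain:** the whitish blank at (395,230). The blue look-alike at (393,170) is not wanted.
- **Marked:** (317,216).
- **Base blank:** (192,205). It is whitish too, so it could be confused with plain, and it is fixed to the board.
- **Probe:** the small one in the stand at (118,240). The larger look-alike stands free at (65,255).
- **Other orange or whitish things:** the cap at (257,260) and the offcut at (130,144), both left alone.

My choice is plain (395,230), marked (317,216) and the probe in the stand.

```bash
cat > h.py <<'E'
import numpy as np, cv2
def back(p,px,z):
    """pixels -> world points on the plane of height z"""
    px=np.atleast_2d(np.asarray(px,float)); R,t,K=p['R'],p['t'],p['intrinsics']
    d=np.c_[px,np.ones(len(px))]@np.linalg.inv(K).T@R; c=-R.T@t
    return c+d*((z-c[2])/d[:,2])[:,None]
def proj(p,X):
    q=np.atleast_2d(X)@p['R'].T+p['t']; q=q@p['intrinsics'].T
    return q[:,:2]/q[:,2:]
def white(p,px,r=40):
    """largest pale blob near pixel px -> mask"""
    hsv=cv2.cvtColor(cv2.GaussianBlur(p['frame'],(3,3),0),cv2.COLOR_BGR2HSV)
    f=p['frame'].astype(int)
    m=((f[...,2]>110)&(f[...,0]>0.64*f[...,2])&(f[...,0]<1.05*f[...,2])).astype(np.uint8)
    w=np.zeros_like(m); x,y=map(int,px); w[max(0,y-r):y+r,max(0,x-r):x+r]=1
    m=cv2.morphologyEx(m*w,cv2.MORPH_CLOSE,np.ones((3,3)))
    cs,_=cv2.findContours(m,cv2.RETR_EXTERNAL,cv2.CHAIN_APPROX_NONE)
    out=np.zeros_like(m); cv2.drawContours(out,[max(cs,key=cv2.contourArea)],-1,1,-1)
    return out
def rect(p,m,z):
    """centre (area centroid), angle of long axis, sizes of mask m on plane z, mm grid"""
    ys,xs=np.nonzero(m); P=back(p,np.c_[xs,ys],z)[:,:2]
    c=P.mean(0); w,V=np.linalg.eigh(np.cov((P-c).T)); a=np.arctan2(V[1,1],V[0,1])
    return c, (a+np.pi/2)%np.pi-np.pi/2, np.sqrt(12*w)[::-1]
E
python3 - <<'E'
import pickle; from h import *
tiles=[]
G={'plain':([395,230],[116,170],.008),'marked':([317,216],[190,186],.008),'base':([192,203],[312,194],.018)}
for k,(n) in enumerate(('top','scene')):
    p=pickle.load(open(n+'0.pkl','rb'))
    for o,g in G.items():
        px=g[k]; print(n,o,p['frame'][int(px[1]),int(px[0])+4], end=' ')
        m=white(p,px,34); c,a,s=rect(p,m,g[2]); print(c.round(4),round(np.degrees(a),2),(s*1e3).round(1))
        im=p['frame'].copy(); cs,_=cv2.findContours(m,0,1); 
        cr=cv2.resize(im[px[1]-36:px[1]+36,px[0]-36:px[0]+36],(260,260),interpolation=0)
        cv2.drawContours(cr,[((q-[px[0]-36,px[1]-36]+.5)*260/72).astype(int) for q in cs],-1,(0,0,255),1); tiles.append(cr)
    px=[118,240] if k==0 else [376,150]
    print('mark',back(p,[[319.3,208.6],[181.6,188.8]][k],.008).round(4))
    print('stand',back(p,[[127.9,241.9],[373.1,167.4]][k],0).round(4),'cap',back(p,[[257,264],[252,147.5]][k],0).round(4))
    tiles.append(cv2.resize(p['frame'][px[1]-36:px[1]+36,px[0]-36:px[0]+36],(260,260),interpolation=0))
im=np.vstack([np.hstack(tiles[:4]),np.hstack(tiles[4:])]); cv2.imwrite('pics/crop1.png',cv2.resize(im,(800,400)))
E
```

```text
top plain [117 143 136] [ 0.4675 -0.3505] -34.18 [99.9 60.1]
top marked [119 143 137] [ 0.5196 -0.1506] -34.42 [102.3  74.2]
top base [121 144 138] [0.5433 0.1591] 1.69 [98.4 57.7]
mark [[ 0.5277 -0.16    0.008 ]]
stand [[0.4493 0.3203 0.    ]] cap [[ 0.3913 -0.0014  0.    ]]
scene plain [ 80 130 127] [ 0.466  -0.3501] -33.53 [95.5 56.4]
scene marked [ 80 125 123] [ 0.5158 -0.1515] -38.61 [98.3 57.7]
scene base [ 85 127 124] [0.5446 0.1595] 0.78 [96.8 58.7]
mark [[ 0.5276 -0.1702  0.008 ]]
stand [[0.4523 0.3276 0.    ]] cap [[0.3907 0.0066 0.    ]]
```

View pics/crop1.png

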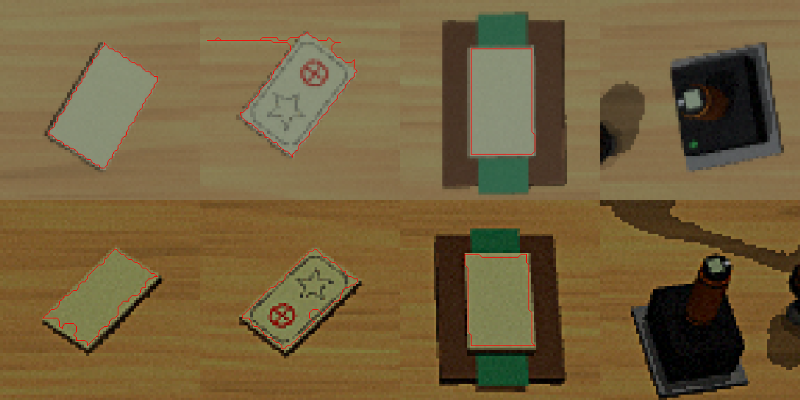

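The crop confirms it: plain is blank and pale, marked carries the red cross with +x running from the star to the cross, the base blank sits on the dark board, and the small probe is in the black stand. The measured sizes agree with 100 x 60 mm. I'm moving to above plain.

Emit:
play_rows:
  deltas: "-0.555 -0.756 0 0 0 0;-0.555 -0.756 0 0 0 0;-0.555 -0.756 0 0 0 0;-0.555 -0.756 0 0 0 0;-0.555 -0.756 0 0 0 0;-0.555 -0.756 0 0 0 0;-0.555 -0.756 0 0 0 0;-0.555 -0.756 0 0 0 0;-0.555 -0.756 0 0 0 0;-0.555 -0.756 0 0 0 0;-0.555 -0.756 0 0 0 0;-0.555 -0.756 0 0 0 0;-0.555 -0.756 0 0 0 0;-0.555 -0.756 0 0 0 0;-0.555 -0.756 0 0 0 0;-0.555 -0.756 0 0 0 0;-0.555 -0.756 0 0 0 0;-0.555 -0.756 0 0 0 0;-0.555 -0.756 0 0 0 0;-0.555 -0.756 0 0 0 0"
  hand: -1
  force: 25

```text
clock: 4.3
eef_pos: [0.4679, -0.3511, 0.2503]
tcp_rot: [[-0.947, 0.321, 0.0], [0.321, 0.947, 0.0], [-0.0, 0.0, -1.0]]
ft_force: [1.0, -0.0, -0.3]
width: 0.998
grasp_force: 0.0
```

Emit:
play_rows:
  deltas: "0 0 0 0 0 0.067;0 0 0 0 0 0.067;0 0 0.9 0 0 0;0 0 0.9 0 0 0;0 0 0.9 0 0 0;0 0 0.9 0 0 0;0 0 0 0 0 0;0 0 0 0 0 0"

```text
clock: 5.3
eef_pos: [0.4685, -0.3504, 0.0716]
tcp_rot: [[-0.828, 0.56, 0.002], [0.56, 0.828, -0.002], [-0.002, -0.0, -1.0]]
ft_force: [0.6, -0.2, -0.1]
width: 1.0
grasp_force: 0.0
```

```bash
cat > go.py <<'E'
import sys; from h import *
from workcell import telemetry
def go(x,y,z,yaw):
    """tool-axis shift (units) to the target at the present orientation, turn about tool z (units)"""
    s=telemetry.sense(); R=np.array(s['tcp_rot']); d=R.T@(np.array([x,y,z])-s['eef_pos'])/.05
    now=np.degrees(np.arctan2(R[1,1],R[0,1])); print('t',round(s['clock'],2),'pos',np.round(s['eef_pos'],4),'yaw',now.round(2),'tilt',R[:2,2].round(4),'F',np.round(s['ft_force'],1),'w',round(s['width'],3),'g',round(float(np.max(s['grasp_force'])),1))
    print('shift',d.round(3),'turn',round(np.radians(now-yaw)/2,4))
if __name__=='__main__': go(*map(float,sys.argv[1:]))
E
python3 go.py .4672 -.3504 .017 56
```

```text
t 5.3 pos [ 0.4685 -0.3504  0.0716] yaw 55.92 tilt [ 0.0018 -0.0015] F [ 0.6 -0.2 -0.1] w 1.0 g 0.0
shift [ 0.024 -0.014  1.093] turn -0.0007
```

Emit:
play_rows:
  deltas: "0.02 -0.01 0.4 0 0 0;0 0 0.4 0 0 0;0 0 0.29 0 0 0;0 0 0 0 0 0"

```text
clock: 5.8
eef_pos: [0.4666, -0.3496, 0.0161]
tcp_rot: [[-0.828, 0.56, 0.0], [0.56, 0.828, -0.0], [-0.0, 0.0, -1.0]]
ft_force: [0.3, -0.4, -0.2]
width: 0.999
grasp_force: 0.0
```

Emit:
play_rows:
  deltas: "0 0 0 0 0 0;0 0 0 0 0 0;0 0 0 0 0 0;0 0 0 0 0 0;0 0 0 0 0 0;0 0 0 0 0 0"
  hand: 1

```text
clock: 6.55
eef_pos: [0.4671, -0.35, 0.0171]
tcp_rot: [[-0.828, 0.56, 0.002], [0.56, 0.828, -0.002], [-0.002, -0.0, -1.0]]
ft_force: [-1.1, 0.4, 6.3]
width: 0.687
grasp_force: 27.1
```

Emit:
play_rows:
  deltas: "0 0 -0.4 0 0 0;0 0 -0.8 0 0 0;0 0 -0.8 0 0 0;0 0 0 0 0 0;0 0 0 0 0 0"

```text
clock: 7.18
eef_pos: [0.466, -0.349, 0.1154]
tcp_rot: [[-0.828, 0.56, -0.001], [0.56, 0.828, 0.001], [0.001, 0.0, -1.0]]
ft_force: [0.1, 0.0, -0.8]
width: 0.693
grasp_force: 27.4
```

```bash
python3 go.py .544 .1592 .118 91.2; python3 - <<'E'
from h import *; from workcell import get_image,outline_of,place_of
for n in('top','scene'):
    p=get_image(n); cv2.imwrite(f'pics/{n}2.png',p['frame'])
    for px,z,o in (([192,203],.018,'base'),([317,216],.008,'marked')) if n=='top' else (([312,194],.018,'base'),([190,186],.008,'marked')):
        for d in outline_of(p,o)[:1]:
            # refine: white mask limited to network outline grown a little
            m=white(p,px,34)
            if o=='marked': m=d['pixels'].astype(np.uint8)
            else:
                b=cv2.dilate(d['pixels'].astype(np.uint8),np.ones((5,5)));m=m&b
            ys,xs=np.nonzero(m); P=(back(p,np.c_[xs,ys],z)[:,:2]*1e3).astype(np.float32)
            c,a,s=rect(p,m,z); print(n,o,d['score'],c.round(4),np.degrees(a).round(2),(s*1e3).round(1),cv2.minAreaRect(P))
E
```

```text
t 7.17 pos [ 0.466  -0.349   0.1154] yaw 55.92 tilt [-0.0006  0.0006] F [ 0.1  0.  -0.8] w 0.693 g 27.4
shift [ 4.403  9.292 -0.047] turn -0.3079
top base 0.19 [nan nan] nan [nan nan] ((0.0, 0.0), (0.0, 0.0), 0.0)
top marked 0.89 [ 0.5154 -0.1498] -37.53 [101.5  59.9] ((515.8439331054688, -150.40625), (60.606876373291016, 101.91098022460938), 51.34504318237305)
scene base 0.65 [0.5446 0.1593] 0.78 [97.  59.3] ((542.8359375, 159.39111328125), (95.73178100585938, 58.74077224731445), 0.6096359491348267)
scene marked 0.92 [ 0.5179 -0.1505] -39.19 [103.3  63.6] ((517.2820434570312, -150.22174072265625), (63.90433120727539, 104.30754089355469), 51.31108474731445)h.py:23: RuntimeWarning: Mean of empty slice.
  c=P.mean(0); w,V=np.linalg.eigh(np.cov((P-c).T)); a=np.arctan2(V[1,1],V[0,1])
  ret = um.true_divide(
  avg = a.mean(axis, **keepdims_kw)
h.py:23: RuntimeWarning: Degrees of freedom <= 0 for slice
  c=P.mean(0); w,V=np.linalg.eigh(np.cov((P-c).T)); a=np.arctan2(V[1,1],V[0,1])
  c *= np.true_divide(1, fact)
  c *= np.true_divide(1, fact)
```

Emit:
play_rows:
  deltas: "0.2 0.4 0 0 0 0;0.35 0.75 0 0 0 0;0.35 0.75 0 0 0 0;0.35 0.75 0 0 0 0;0.35 0.75 0 0 0 0;0.35 0.75 0 0 0 0;0.35 0.75 0 0 0 0;0.35 0.75 0 0 0 0;0.35 0.75 0 0 0 0;0.35 0.75 0 0 0 0;0.35 0.75 0 0 0 0;0.35 0.75 0 0 0 0;0.35 0.64 0 0 0 0;0 0 0 0 0 -0.077;0 0 0 0 0 -0.077;0 0 0 0 0 -0.077;0 0 0 0 0 -0.077;0 0 0 0 0 0;0 0 0 0 0 0;0 0 0 0 0 0"

```text
clock: 9.98
eef_pos: [0.5443, 0.1588, 0.1158]
tcp_rot: [[-1.0, -0.02, -0.0], [-0.02, 1.0, 0.0], [0.0, 0.0, -1.0]]
ft_force: [-0.1, -0.2, -0.3]
width: 0.691
grasp_force: 27.4
```

```bash
python3 go.py .544 .1592 .035 91.2; python3 - <<'E'
from h import *; from workcell import get_image
a=get_image('top')['frame'][130:280,120:320]; b=get_image('scene')['frame'][100:250,220:420]
cv2.imwrite('pics/hold1.png',cv2.resize(np.hstack([a,b]),(800,300)))
E
```

```text
t 9.97 pos [0.5443 0.1588 0.1158] yaw 91.16 tilt [-0.0001  0.0001] F [-0.1 -0.2 -0.3] w 0.691 g 27.4
shift [0.005 0.008 1.616] turn -0.0004
```

View pics/hold1.png

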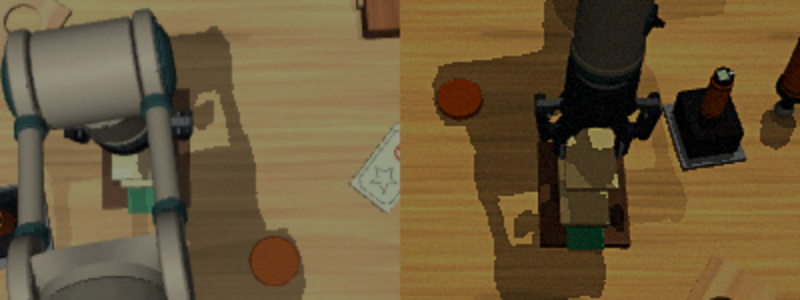

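The plain blank hangs level in the fingers over the base: scene crop column ~600, above the bottom blank at ~(590,200). I'm lowering it.

Emit:
play_rows:
  deltas: "0 0.01 0.6 0 0 0;0 0 0.6 0 0 0;0 0 0.3 0 0 0;0 0 0.07 0 0 0;0 0 0 0 0 0;0 0 0 0 0 0"

```text
clock: 10.82
eef_pos: [0.5453, 0.1593, 0.0383]
tcp_rot: [[-1.0, -0.021, 0.002], [-0.021, 1.0, 0.0], [-0.002, 0.0, -1.0]]
ft_force: [1.4, 0.0, 0.1]
width: 0.695
grasp_force: 27.4
```

Emit:
play_rows:
  deltas: "0 0 0.02 0 0 0;0 0 0.02 0 0 0;0 0 0 0 0 0;0 0 0 0 0 0"

```text
clock: 11.32
eef_pos: [0.5445, 0.1591, 0.0353]
tcp_rot: [[-1.0, -0.021, 0.0], [-0.021, 1.0, 0.0], [-0.0, 0.0, -1.0]]
ft_force: [0.7, -0.4, -0.3]
width: 0.69
grasp_force: 27.4
```

Emit:
play_rows:
  deltas: "0 0 0.02 0 0 0;0 0 0.01 0 0 0;0 0 0 0 0 0;0 0 0 0 0 0"

```text
clock: 11.82
eef_pos: [0.5446, 0.1591, 0.035]
tcp_rot: [[-1.0, -0.021, 0.001], [-0.021, 1.0, 0.0], [-0.001, 0.0, -1.0]]
ft_force: [-1.8, 0.3, 7.6]
width: 0.695
grasp_force: 28.2
```

Emit:
play_rows:
  deltas: "0 0 0 0 0 0;0 0 0 0 0 0;0 0 0 0 0 0;0 0 0 0 0 0;0 0 0 0 0 0"
  hand: -1

```text
clock: 12.45
eef_pos: [0.5445, 0.1591, 0.0337]
tcp_rot: [[-1.0, -0.021, -0.0], [-0.021, 1.0, 0.0], [0.0, 0.0, -1.0]]
ft_force: [0.0, 0.1, -0.3]
width: 0.996
grasp_force: 0.0
```

Emit:
play_rows:
  deltas: "0 0 -0.4 0 0 0;0 0 -0.9 0 0 0;0 0 -0.9 0 0 0;0 0 0 0 0 0"

```text
clock: 12.95
eef_pos: [0.5472, 0.1596, 0.1478]
tcp_rot: [[-1.0, -0.021, 0.009], [-0.021, 1.0, 0.002], [-0.009, 0.001, -1.0]]
ft_force: [0.8, 0.6, 0.1]
width: 0.998
grasp_force: 0.0
```

```bash
python3 go.py .5165 -.1503 .117 51.6
```

```text
t 12.95 pos [0.5472 0.1596 0.1478] yaw 91.22 tilt [0.0086 0.0015] F [0.8 0.6 0.1] w 0.998 g 0.0
shift [ 0.75  -6.184  0.6  ] turn 0.3457
```

Emit:
play_rows:
  deltas: "0.07 -0.4 0 0 0 0;0.08 -0.75 0 0 0 0;0.08 -0.75 0 0 0 0;0.08 -0.75 0 0 0 0;0.08 -0.75 0 0 0 0;0.08 -0.75 0 0 0 0;0.08 -0.75 0 0 0 0;0.08 -0.75 0 0 0 0;0.07 -0.53 0 0 0 0;0 0 0 0 0 0.086;0 0 0 0 0 0.086;0 0 0.3 0 0 0.086;0 0 0.3 0 0 0.086;0 0 0 0 0 0;0 0 0 0 0 0"

```text
clock: 14.82
eef_pos: [0.5153, -0.1509, 0.1133]
tcp_rot: [[-0.787, 0.617, -0.001], [0.617, 0.787, 0.0], [0.001, -0.001, -1.0]]
ft_force: [0.6, -0.1, -0.6]
width: 1.001
grasp_force: 0.0
```

```bash
python3 - <<'E'
from h import *; from workcell import get_image
T=[]
for n,px,q in(('top',[192,203],[317,216]),('scene',[312,194],[190,186])):
    p=get_image(n)
    m=white(p,px,34); c,a,s=rect(p,m,.026); print(n,c.round(4),np.degrees(a).round(2),(s*1e3).round(1))
    for u in (px,q): T.append(cv2.resize(p['frame'][u[1]-45:u[1]+45,u[0]-45:u[0]+45],(400,300) if 0 else (300,300),interpolation=0))
cv2.imwrite('pics/stack1.png',np.vstack([np.hstack(T[:2]),np.hstack(T[2:])]))
E
python3 go.py .5165 -.1503 .017 51.6
```

```text
top [0.5442 0.1595] 0.32 [101.6  59.6]
scene [0.5474 0.1595] 1.32 [98.8 58.5]
t 14.93 pos [ 0.516  -0.1509  0.114 ] yaw 51.87 tilt [ 0.0002 -0.0001] F [ 0.2 -0.8 -0.1] w 1.0 g 0.0
shift [0.    0.016 1.94 ] turn 0.0023
```

View pics/stack1.png

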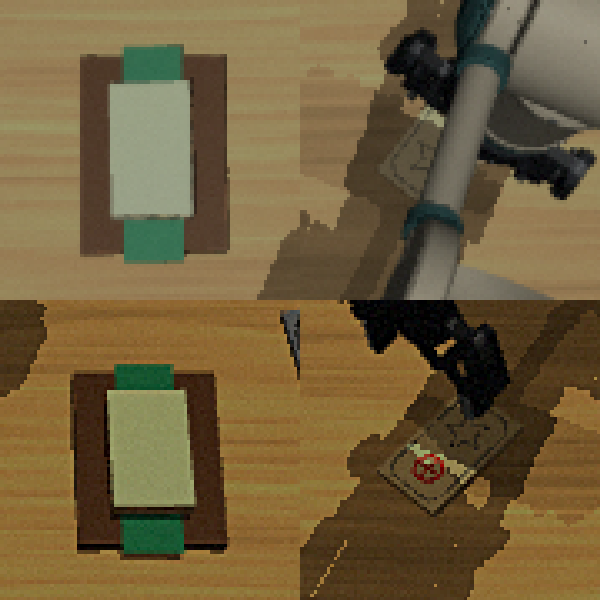

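The plain blank lies square on the bottom blank, in the top crop at (150,148), with about 1–2 mm shift. The fingers stand over the marked blank. I'm descending to grasp it.

Emit:
play_rows:
  deltas: "0 0.016 0.6 0 0 0;0 0 0.6 0 0 0;0 0 0.5 0 0 0;0 0 0.24 0 0 0;0 0 0 0 0 0;0 0 0 0 0 0"

```text
clock: 15.68
eef_pos: [0.5174, -0.1503, 0.0177]
tcp_rot: [[-0.786, 0.618, 0.002], [0.618, 0.786, -0.001], [-0.002, 0.001, -1.0]]
ft_force: [-0.9, -0.2, -0.3]
width: 1.001
grasp_force: 0.0
```

Emit:
play_rows:
  deltas: "0 0 0 0 0 0;0 0 0 0 0 0;0 0 0 0 0 0;0 0 0 0 0 0;0 0 0 0 0 0;0 0 0 0 0 0"
  hand: 1

```text
clock: 16.42
eef_pos: [0.5171, -0.1502, 0.0179]
tcp_rot: [[-0.786, 0.618, 0.002], [0.618, 0.786, -0.001], [-0.002, 0.001, -1.0]]
ft_force: [-0.9, -1.0, 5.3]
width: 0.69
grasp_force: 26.5
```

Emit:
play_rows:
  deltas: "0 0 -0.4 0 0 0;0 0 -0.8 0 0 0;0 0 -0.8 0 0 0;0 0 0 0 0 0;0 0 0 0 0 0"

```text
clock: 17.05
eef_pos: [0.516, -0.1497, 0.1165]
tcp_rot: [[-0.786, 0.618, -0.0], [0.618, 0.786, 0.0], [0.001, -0.0, -1.0]]
ft_force: [-1.3, -0.0, -0.7]
width: 0.69
grasp_force: 27.5
```

```bash
python3 go.py .5435 .1592 .117 91.2
```

```text
t 17.05 pos [ 0.516  -0.1497  0.1165] yaw 51.8 tilt [-0.0005  0.0003] F [-1.3 -0.  -0.7] w 0.69 g 27.5
shift [ 3.389  5.195 -0.008] turn -0.3438
```

Emit:
play_rows:
  deltas: "0.29 0.4 0 0 0 0;0.443 0.685 0 0 0 0;0.443 0.685 0 0 0 0;0.443 0.685 0 0 0 0;0.443 0.685 0 0 0 0;0.443 0.685 0 0 0 0;0.443 0.685 0 0 0 0;0.443 0.685 0 0 0 0;0 0 0 0 0 -0.086;0 0 0 0 0 -0.086;0 0 0 0 0 -0.086;0 0 0 0 0 -0.086;0 0 0 0 0 0;0 0 0 0 0 0;0 0 0 0 0 0"

```text
clock: 18.92
eef_pos: [0.5437, 0.159, 0.1164]
tcp_rot: [[-1.0, -0.02, -0.001], [-0.02, 1.0, -0.0], [0.001, -0.0, -1.0]]
ft_force: [-0.5, -0.5, -0.4]
width: 0.69
grasp_force: 27.5
```

```bash
python3 go.py .5435 .1592 .0465 91.2
```

```text
t 18.93 pos [0.5437 0.159  0.1164] yaw 91.14 tilt [-0.0007 -0.0001] F [-0.5 -0.5 -0.4] w 0.69 g 27.5
shift [0.003 0.005 1.398] turn -0.0005
```

Emit:
play_rows:
  deltas: "0 0 0.6 0 0 0;0 0 0.5 0 0 0;0 0 0.29 0 0 0;0 0 0 0 0 0;0 0 0 0 0 0;0 0 0 0 0 0"

```text
clock: 19.68
eef_pos: [0.5448, 0.1592, 0.0483]
tcp_rot: [[-1.0, -0.021, 0.002], [-0.021, 1.0, 0.0], [-0.002, 0.0, -1.0]]
ft_force: [-0.7, 0.3, 0.5]
width: 0.693
grasp_force: 27.4
```

Emit:
play_rows:
  deltas: "0 0 0.025 0 0 0;0 0 0.02 0 0 0;0 0 0 0 0 0;0 0 0 0 0 0"

```text
clock: 20.18
eef_pos: [0.5439, 0.159, 0.0451]
tcp_rot: [[-1.0, -0.021, -0.0], [-0.021, 1.0, 0.0], [0.0, 0.0, -1.0]]
ft_force: [-0.6, 0.0, 0.1]
width: 0.685
grasp_force: 27.4
```

Emit:
play_rows:
  deltas: "0 0 0.02 0 0 0;0 0 0.01 0 0 0;0 0 0 0 0 0;0 0 0 0 0 0"

```text
clock: 20.68
eef_pos: [0.5441, 0.1591, 0.0439]
tcp_rot: [[-1.0, -0.021, 0.0], [-0.021, 1.0, 0.0], [-0.0, 0.0, -1.0]]
ft_force: [-0.5, -0.3, 5.2]
width: 0.691
grasp_force: 28.0
```

Emit:
play_rows:
  deltas: "0 0 0 0 0 0;0 0 0 0 0 0;0 0 0 0 0 0;0 0 0 0 0 0;0 0 0 0 0 0"
  hand: -1

```text
clock: 21.3
eef_pos: [0.544, 0.159, 0.0435]
tcp_rot: [[-1.0, -0.021, -0.0], [-0.021, 1.0, 0.0], [0.0, 0.0, -1.0]]
ft_force: [0.1, -0.9, -0.4]
width: 0.998
grasp_force: 0.0
```

Emit:
play_rows:
  deltas: "0 0 -0.4 0 0 0;0 0 -0.9 0 0 0;0 0 -0.9 0 0 0;0 0 -0.9 0 0 0;0 -0.8 0 0 0 0;0 -0.8 0 0 0 0;0 -0.8 0 0 0 0;0 -0.8 0 0 0 0;0 0 0 0 0 0;0 0 0 0 0 0"

```text
clock: 22.55
eef_pos: [0.5472, -0.0007, 0.1985]
tcp_rot: [[-1.0, -0.021, -0.0], [-0.021, 1.0, 0.001], [0.0, 0.001, -1.0]]
ft_force: [-0.0, 0.4, 0.3]
width: 0.999
grasp_force: 0.0
```

```bash
python3 - <<'E'
from h import *; from workcell import get_image,place_of,outline_of
T=[]
for n,px,q,z in(('top',[192,203],[118,240],.026),('scene',[312,188],[376,150],.034)):
    p=get_image(n)
    hsv=cv2.cvtColor(p['frame'],cv2.COLOR_BGR2HSV); 
    f=p['frame'].astype(int); red=(f[...,2]>1.5*f[...,1])&(f[...,2]>1.5*f[...,0])&(f[...,2]>70); red[:px[1]-30]=0;red[px[1]+30:]=0;red[:,:px[0]-22]=0;red[:,px[0]+22:]=0
    ys,xs=np.nonzero(red); print(n,len(xs),xs.min(),xs.max(),ys.min(),ys.max(),'redcentroid',back(p,[xs.mean(),ys.mean()],.034).round(4),'box',back(p,[(xs.min()+xs.max())/2,(ys.min()+ys.max())/2],.034).round(4))
    print('mark',[(np.round(d['centre'],1).tolist(),back(p,d['centre'],.034).round(4).tolist(),round(d['score'],2)) for d in place_of(p,'mark')])
    m=white(p,px,34);c,a,s=rect(p,m,.034); print('top blank',c.round(4),np.degrees(a).round(2),(s*1e3).round(1))
    # probe's end cap (z=.128) and stand
    print('stand',[(back(p,d['centre'],0).round(4).tolist(),round(d['score'],2)) for d in place_of(p,'stand')],'probe',[(back(p,d['centre'],.01).round(4).tolist(),round(d['score'],2)) for d in place_of(p,'probe')])
    for u in (px,q): T.append(cv2.resize(p['frame'][u[1]-30:u[1]+30,u[0]-30:u[0]+30],(300,300),interpolation=0))
cv2.imwrite('pics/stack2.png',np.vstack([np.hstack(T[:2]),np.hstack(T[2:])]))
E
python3 go.py .544 0 .2 91.2
```

```text
top 35 187 196 188 197 redcentroid [[0.5677 0.1604 0.034 ]] box [[0.5676 0.1591 0.034 ]]
mark [([190.2, 190.6], [[0.5723, 0.1623, 0.034]], 0.77)]
top blank [0.5436 0.1591] 0.32 [99.7 59.7]
stand [([[0.4508, 0.3161, 0.0]], 0.66)] probe [([[0.4056, 0.4297, 0.01]], 0.87), ([[0.4493, 0.3185, 0.01]], 0.54)]
scene 65 290 333 167 215 redcentroid [[0.557  0.1614 0.034 ]] box [[0.5459 0.1589 0.034 ]]
mark [([310.8, 195.8], [[0.5596, 0.1567, 0.034]], 0.87)]
top blank [0.5475 0.1626] -3.54 [95.8 52.8]
stand [([[0.4576, 0.3241, 0.0]], 0.86)] probe [([[0.4544, 0.329, 0.01]], 0.67), ([[0.4308, 0.4277, 0.01]], 0.67)]
t 22.95 pos [ 5.473e-01 -4.000e-04  1.985e-01] yaw 91.27 tilt [0.     0.0001] F [ 0.3 -0.   0.4] w 0.998 g 0.0
shift [ 0.066  0.009 -0.029] turn 0.0006
```

View pics/stack2.png

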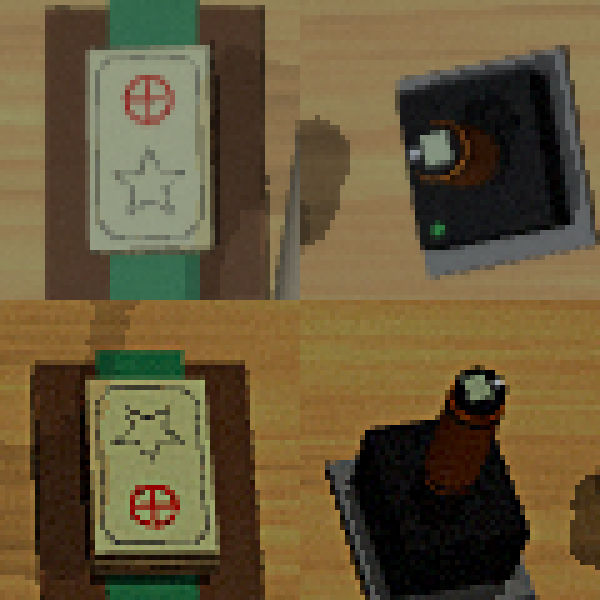

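The marked blank lies flush on the stack with the cross up. In the top crop its centre is (150,148) and the cross (149,99), so the mark is at about (0.568, 0.160). That agrees with 24 mm from the blank's middle. The small probe stands in its stand with its cap at crop (434,148). Next I locate its axis from both views.

```bash
python3 - <<'E'
import pickle; from h import *
a,b=[pickle.load(open(n+'0.pkl','rb')) for n in('top','scene')]
print('cap',back(a,[114.8,239.6],.128).round(4),back(b,[382,137.],.128).round(4),'stand top',back(a,[123.6,241.4],.05).round(4))
# fit the axis: render a cylinder/stand hypothesis and draw for checking
X=np.array([.455,.324])
best=None
th=np.linspace(0,2*np.pi,40)
T=[]
for p,u in((a,[118,240]),(b,[376,150])):
    im=cv2.resize(p['frame'][u[1]-30:u[1]+30,u[0]-30:u[0]+30],(400,400),interpolation=0)
    k=400/60
    for c,col in(((.4515,.3215),(0,255,0)),((.4545,.3245),(255,255,0))):
        for z,r in((.128,.014),(.12,.014),(.055,.014),(.05,.016)):
            q=proj(p,np.c_[c[0]+r*np.cos(th),c[1]+r*np.sin(th),0*th+z])
            cv2.polylines(im,[((q-u+30.5)*k).astype(int)],True,col,1)
    T.append(im)
cv2.imwrite('pics/probe.png',np.hstack(T))
E
```

```text
cap [[0.4485 0.32   0.128 ]] [[0.4493 0.3231 0.128 ]] stand top [[0.4482 0.319  0.05  ]]
```

View pics/probe.png

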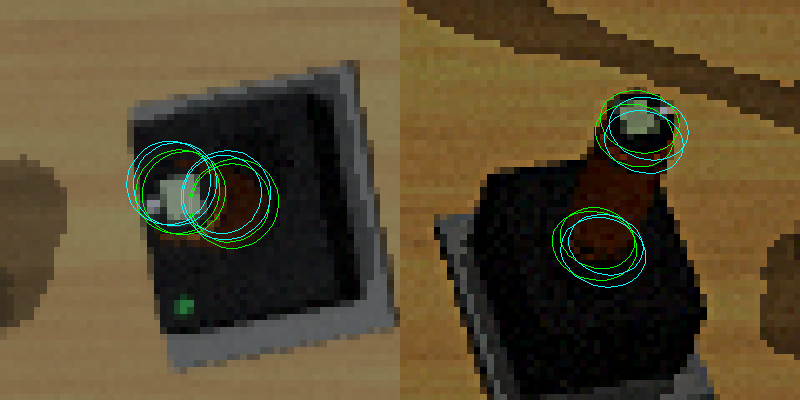

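Emit:
play_rows:
  deltas: "0.185 0.5 0 0 0 0;0.275 1.0 0 0 0 0;0.275 1.0 0 0 0 0;0.275 1.0 0 0 0 0;0.275 1.0 0 0 0 0;0.275 1.0 0 0 0 0;0.275 0.97 0 0 0 0;0 0 0.3 0 0 0;0 0 0 0 0 0;0 0 0 0 0 0;0 0 0 0 0 0"

```text
clock: 24.32
eef_pos: [0.4494, 0.3197, 0.184]
tcp_rot: [[-1.0, -0.02, 0.001], [-0.02, 1.0, 0.0], [-0.001, 0.0, -1.0]]
ft_force: [-0.8, -0.0, -0.5]
width: 1.0
grasp_force: 0.0
```

```bash
python3 go.py .4487 .3212 .095 91.2
```

```text
t 24.32 pos [0.4494 0.3197 0.184 ] yaw 91.12 tilt [0.0007 0.0002] F [-0.8 -0.  -0.5] w 1.0 g 0.0
shift [0.016 0.03  1.779] turn -0.0007
```

Emit:
play_rows:
  deltas: "0.015 0.03 0.5 0 0 0;0 0 0.5 0 0 0;0 0 0.5 0 0 0;0 0 0.28 0 0 0;0 0 0 0 0 0;0 0 0 0 0 0"

```text
clock: 25.08
eef_pos: [0.4488, 0.3222, 0.0955]
tcp_rot: [[-1.0, -0.021, 0.002], [-0.021, 1.0, 0.001], [-0.002, 0.001, -1.0]]
ft_force: [-0.4, 0.0, 0.9]
width: 1.0
grasp_force: 0.0
```

Emit:
play_rows:
  deltas: "0 0 0 0 0 0;0 0 0 0 0 0;0 0 0 0 0 0;0 0 0 0 0 0;0 0 0 0 0 0;0 0 0 0 0 0;0 0 0 0 0 0;0 0 0 0 0 0"
  hand: 1
  force: 40

```text
clock: 26.08
eef_pos: [0.4481, 0.322, 0.095]
tcp_rot: [[-1.0, -0.021, 0.0], [-0.021, 1.0, 0.0], [-0.0, 0.0, -1.0]]
ft_force: [-0.9, -0.6, 5.2]
width: 0.318
grasp_force: 39.2
```

Emit:
play_rows:
  deltas: "0 0 -0.2 0 0 0;0 0 -0.4 0 0 0;0 0 -0.4 0 0 0;0 0 -0.5 0 0 0;0 0 -0.5 0 0 0;0 0 0 0 0 0;0 0 0 0 0 0;0 0 0 0 0 0"

```text
clock: 27.08
eef_pos: [0.4472, 0.3216, 0.1931]
tcp_rot: [[-1.0, -0.021, -0.002], [-0.021, 1.0, -0.001], [0.002, -0.001, -1.0]]
ft_force: [0.3, -0.9, -1.3]
width: 0.314
grasp_force: 39.4
```

```bash
python3 go.py .568 .1597 .17 91.2
```

```text
t 27.07 pos [0.4472 0.3216 0.1931] yaw 91.21 tilt [-0.0024 -0.0012] F [ 0.3 -0.9 -1.3] w 0.314 g 39.4
shift [-2.347 -3.289  0.461] turn 0.0001
```

Emit:
play_rows:
  deltas: "-0.25 -0.35 0 0 0 0;-0.5 -0.7 0 0 0 0;-0.5 -0.7 0 0 0 0;-0.5 -0.7 0 0 0 0;-0.4 -0.55 0 0 0 0;-0.2 -0.29 0 0 0 0;0 0 0.3 0 0 0;0 0 0.16 0 0 0;0 0 0 0 0 0;0 0 0 0 0 0;0 0 0 0 0 0"

```text
clock: 28.45
eef_pos: [0.569, 0.1606, 0.1721]
tcp_rot: [[-1.0, -0.022, 0.001], [-0.022, 1.0, 0.0], [-0.001, 0.0, -1.0]]
ft_force: [-0.9, -0.4, -0.6]
width: 0.318
grasp_force: 39.6
```

```bash
python3 go.py .568 .1597 .12 91.2; python3 - <<'E'
from h import *; from workcell import get_image,telemetry,place_of
T=[]; e=np.array(telemetry.sense()['eef_pos']); print(e)
for n in('top','scene'):
    p=get_image(n); u=proj(p,[*e[:2],e[2]-.06])[0].astype(int)
    print(n,u,[(np.round(d['centre'],1).tolist(),round(d['score'],2)) for d in place_of(p,'probe')],'expected ball',proj(p,[*e[:2],e[2]-.085]).round(1))
    T.append(cv2.resize(p['frame'][u[1]-30:u[1]+30,u[0]-30:u[0]+30],(400,400),interpolation=0))
cv2.imwrite('pics/held.png',np.hstack(T))
E
```

```text
t 28.45 pos [0.569  0.1606 0.1721] yaw 91.26 tilt [0.001  0.0003] F [-0.9 -0.4 -0.6] w 0.318 g 39.6
shift [ 0.021 -0.018  1.042] turn 0.0005
[0.56897284 0.16060596 0.17209566]
top [187 186] [([82.5, 257.6], 0.97), ([188.5, 186.8], 0.43)] expected ball [[188.6 188.6]]
scene [315 182] [([315.5, 189.4], 0.77), ([409.3, 158.2], 0.66), ([312.8, 194.2], 0.65)] expected ball [[314.6 188.1]]
```

View pics/held.png

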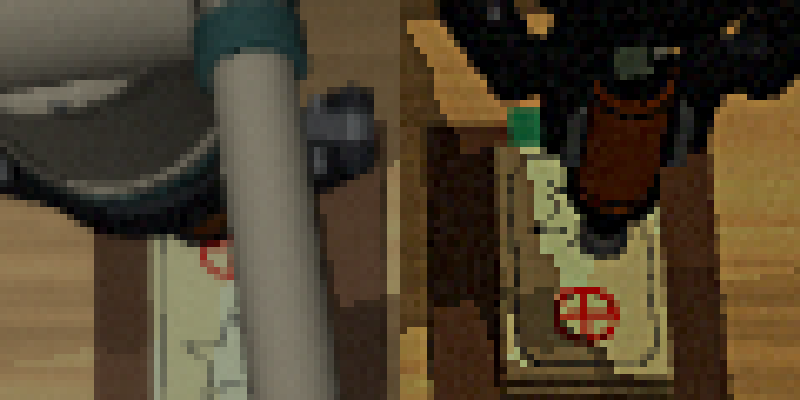

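The probe is held upright, ball low at scene crop (603,258), with the red cross below it at (588,315). I'm comparing both with their expected projections in that same camera.

```bash
python3 - <<'E'
from h import *; from workcell import get_image,telemetry,place_of
p=get_image('scene'); f=p['frame'].astype(int)
print('mark expected',proj(p,[.568,.1597,.034]),[(np.round(d['centre'],1),round(d['score'],2)) for d in place_of(p,'mark')])
red=(f[...,2]>1.8*f[...,1])&(f[...,2]>1.8*f[...,0])&(f[...,2]>60); red[:193]=0;red[208:]=0;red[:,:304]=0;red[:,325:]=0
ys,xs=np.nonzero(red); print('red',len(xs),xs.min(),xs.max(),ys.min(),ys.max(),xs.mean(),ys.mean(),'->',back(p,[(xs.min()+xs.max())/2,(ys.min()+ys.max())/2],.034))
print([(np.round(d['centre'],1),round(d['score'],2)) for d in place_of(p,'probe')], telemetry.sense()['eef_pos'], 'ball centre exp',proj(p,[.569,.1606,.172-.076]), 'px per m y', proj(p,[.569,.1706,.09])-proj(p,[.569,.1606,.09]),proj(p,[.579,.1606,.09])-proj(p,[.569,.1606,.09]))
E
```

```text
mark expected [[312.16488926 198.77434831]] [(array([308.7, 198.5]), 0.75)]
red 33 309 317 195 203 312.8181818181818 198.24242424242425 -> [[0.56861358 0.16172029 0.034     ]]
[(array([317.2, 188.5]), 0.84), (array([411.8, 157.2]), 0.76)] [0.56898405 0.16001857 0.17166649] ball centre exp [[314.91587881 186.15086919]] px per m y [[4.27152969 0.03728443]] [[0.18158047 3.6799089 ]]
```

Relative to each other in the same camera, ball and cross line up to within about 1 mm. I'm descending gently.

Emit:
play_rows:
  deltas: "0.02 0 0.3 0 0 0;0 0 0.3 0 0 0;0 0 0.2 0 0 0;0 0 0.1 0 0 0;0 0 0 0 0 0;0 0 0 0 0 0;0 0 0 0 0 0"

```text
clock: 29.68
eef_pos: [0.5683, 0.1601, 0.1271]
tcp_rot: [[-1.0, -0.021, 0.001], [-0.021, 1.0, 0.0], [-0.001, 0.0, -1.0]]
ft_force: [0.2, -1.2, -1.4]
width: 0.314
grasp_force: 39.6
```

Emit:
play_rows:
  deltas: "0 0 0.02 0 0 0;0 0 0.02 0 0 0;0 0 0 0 0 0;0 0 0 0 0 0"

```text
clock: 30.18
eef_pos: [0.5679, 0.1601, 0.1246]
tcp_rot: [[-1.0, -0.021, 0.0], [-0.021, 1.0, 0.0], [-0.0, 0.0, -1.0]]
ft_force: [-0.1, -0.4, -2.2]
width: 0.322
grasp_force: 39.6
```

Emit:
play_rows:
  deltas: "0 0 0.02 0 0 0;0 0 0.02 0 0 0;0 0 0.02 0 0 0;0 0 0 0 0 0;0 0 0 0 0 0"

```text
clock: 30.8
eef_pos: [0.5679, 0.1601, 0.1216]
tcp_rot: [[-1.0, -0.021, 0.0], [-0.021, 1.0, 0.0], [-0.0, 0.0, -1.0]]
ft_force: [-0.4, -0.4, -1.3]
width: 0.316
grasp_force: 39.5
```

Emit:
play_rows:
  deltas: "0 0 0.02 0 0 0;0 0 0 0 0 0;0 0 0 0 0 0;0 0 0 0 0 0"

```text
clock: 31.3
eef_pos: [0.568, 0.16, 0.1206]
tcp_rot: [[-1.0, -0.021, 0.0], [-0.021, 1.0, 0.0], [-0.0, 0.0, -1.0]]
ft_force: [-0.4, -0.3, -1.3]
width: 0.319
grasp_force: 39.6
```

Emit:
play_rows:
  deltas: "0 0 0.02 0 0 0;0 0 0 0 0 0;0 0 0 0 0 0;0 0 0 0 0 0"

```text
clock: 31.8
eef_pos: [0.5679, 0.1601, 0.1196]
tcp_rot: [[-1.0, -0.021, 0.0], [-0.021, 1.0, 0.0], [-0.0, 0.0, -1.0]]
ft_force: [0.1, 0.3, -1.7]
width: 0.317
grasp_force: 39.6
```

Emit:
play_rows:
  deltas: "0 0 0.01 0 0 0;0 0 0 0 0 0;0 0 0 0 0 0;0 0 0 0 0 0"

```text
clock: 32.3
eef_pos: [0.568, 0.1601, 0.1191]
tcp_rot: [[-1.0, -0.021, 0.0], [-0.021, 1.0, 0.0], [-0.0, 0.0, -1.0]]
ft_force: [-0.9, -0.1, -1.6]
width: 0.318
grasp_force: 39.6
```

Emit:
play_rows:
  deltas: "0 0 0.01 0 0 0;0 0 0 0 0 0;0 0 0 0 0 0;0 0 0 0 0 0"

```text
clock: 32.8
eef_pos: [0.568, 0.1601, 0.1187]
tcp_rot: [[-1.0, -0.021, 0.0], [-0.021, 1.0, 0.0], [-0.0, 0.0, -1.0]]
ft_force: [-1.2, 0.3, 0.9]
width: 0.315
grasp_force: 39.5
```

Emit:
play_rows:
  deltas: "0 0 0.01 0 0 0;0 0 0 0 0 0;0 0 0 0 0 0;0 0 0 0 0 0"

```text
clock: 33.3
eef_pos: [0.5681, 0.1601, 0.1186]
tcp_rot: [[-1.0, -0.021, 0.001], [-0.021, 1.0, 0.0], [-0.001, 0.0, -1.0]]
ft_force: [-1.1, -0.6, 6.3]
width: 0.32
grasp_force: 39.9
```

Emit:
play_rows:
  deltas: "0 0 0 0 0 0;0 0 0 0 0 0;0 0 0 0 0 0;0 0 0 0 0 0"

```text
clock: 33.8
eef_pos: [0.5682, 0.1601, 0.1186]
tcp_rot: [[-1.0, -0.021, 0.001], [-0.021, 1.0, 0.0], [-0.001, 0.0, -1.0]]
ft_force: [-1.9, -0.5, 4.6]
width: 0.314
grasp_force: 39.9
```

```bash
python3 - <<'E'
from h import *; from workcell import get_image,telemetry
p=get_image('scene'); cv2.imwrite('pics/fin.png',cv2.resize(p['frame'][145:225,270:350],(560,560),interpolation=0))
for i in range(3): get_image('scene'); s=telemetry.sense(); print(s['ft_force'][2],s['grasp_force'],s['eef_pos'])
E
```

```text
5.419562682810353 39.87069547176361 [0.56814587 0.1600719  0.11853646]
5.821336158112108 39.87113535404205 [0.56815465 0.16006002 0.11855583]
4.815803549084109 39.870885014534 [0.56815965 0.16009556 0.11855456]
```

View pics/fin.png

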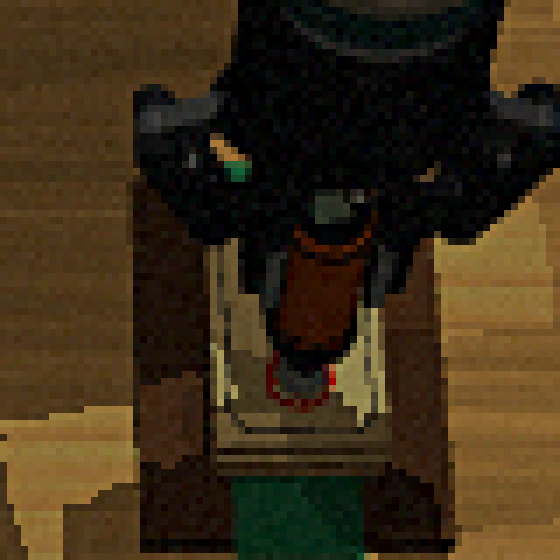

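The picture shows the ball centred in the ring: the contact point is at about (301,379), against a ring centre of about (301,377). The stack is flush, and the load is steady at about 6–7 N. I'm handing in.

```bash
python3 -c "
from workcell import workorder; print(workorder.job_done())"
```

```text
the job is handed in; nothing more can be done
None
```

I handed the job in at about 34 s, but the judge gave no verdict: plain and then marked are stacked flush on the base, and the small probe is held upright on the red cross, pressing with about 6–7 N.

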